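# Stack a mounted printing die to set under weight

## Robot

A 6-joint arm with a two-finger parallel gripper is mounted at the origin on the work surface. World frame = base frame: x ahead of the robot, y to its left, z up, the work surface at z = 0. Lengths are in m, angles in rad, forces in N, time in s.
With the tool pointing down it reaches from about 0.35 to 0.85 m from the base axis. Payload 8.1 kg.
Tool frame: the origin (TCP) lies at the very end of the fingers, on their centre line; the grasp point (between the pads) lies 19 mm behind it; z points along the fingers, y is the line along which they close (so a half turn about z gives the same grasp; the last joint's range is limited). The gripper opens to 85 mm and grips with 20 to 120 N. Pads are 22 mm wide; open, the fingers measure 114 mm over their backs; the gripper's body (76 mm by 85 mm) begins 54 mm behind the grasp point. The pads swing forward as they close: fully open they stand 13 mm farther back than shut.
Start: joints at [1.083, 0.13, 1.488, -0, 1.523, -0.085], TCP at [0.235, 0.552, 0.231] pointing down, gripper open.
Joint ranges: [-2.96, 2.96], [-0.89, 2.26], [0.02, 2.5], [-1.34, 4.48], [0, 2.73], [-2.66, 2.66]. Speed limits (rad/s): [2.39, 2.39, 2.79, 3.14, 3.14, 3.14].

## Interface

Orientations are given as a unit quaternion [x, y, z, w].
In Python, from cell import readout, imaging, job gives the robot as it stands.
- The arm moves only by the tool drive_tool, never from a script. Its arguments are lists of equal length, an entry for each row: "claw": the finger opening in mm, from 0 to 85.4; "travel": the shift along the tool's x, y, z in mm, a list of three; "rot": the turn, a rotation vector about the tool's x, y, z in rad, a list of three. A call has 1 to 20 rows; each row is the pose to reach, as a shift and turn from the pose commanded when the call began, along the tool's axes at that moment; what a row does not reach only later rows make up. A row lasts 1/12 s, in which the tool goes at most 41.7 mm and 7.16 degrees, less where a joint would pass 70% of its speed; a pose out of reach is approached as far as the arm can. A call with a gripper value outside its range is refused whole. The fingers move at their own pace and stop on an object; "newtons" is the grip in N (left out, the last holds). Time passes only in rows, so rows that repeat a pose let the fingers close. It gives the time, the measured TCP pose, the force, the opening and the grip force at its end, in the units of the state.
- readout.observe(): the state, without advancing time (a new reading comes with each control period).
- imaging.grab_frame(name): name is "side" or "top"; returns a dict with "pixels" (384x512x3 uint8, red, green, blue), "range_z" (384x512 float32, m along the optical axis (not along the pixel's ray), 0 where there is no reading), "fov_y" (degrees; the focal length in pixels is half the picture's height over the tangent of half this angle, whatever the lens; pixels are square), "cx", "cy" (the principal point, pixels), "xyz" and "attitude" of the camera in the world. Camera axes: x right, y down, z forward; pixel columns grow to the right and rows downward; lengths in m; the calibration is good to about 2 mm. A picture is of the moment at which its call begins.
- job.finish_job(): hands the job in; it is judged then, once.
The state is a dict: "clock": time; "joint_positions": joint angles; "joint_velocities": joint speeds; "tau": joint torques, N m; "tcp_pos": TCP position; "orientation": TCP orientation; "wrist_force": force on the tool from outside, world axes, zero at the start; "ft_torque": the same for the moment, N m; "gripper_width": finger opening in m; "grip_force": force on a finger pad.
Only numpy, scipy, OpenCV 4.12 (cv2) and the standard library are available. Lean on these libraries where they do the work, as an engineer would, in place of code of your own. Each camera call takes 0.05 s, during which the arm holds its last target. There are 200 camera calls.

## Task

Set the freshly glued die to press on the marble slab: first the dark wood block on the slab, then the copper die on the block, then the press board (cleats up) on the die, each centred and square on the one below, letting go of each before fetching the next. Last, pick up the two steel bars together in one grasp and lay them as a pair, lengthwise and still side by side, in the middle of the press board between its cleats. Do not shift or upset the ink tin, the tin lid or the jar, and leave the finished stack at rest.

Things in the scene. Friction and masses are not known exactly. Their poses are not given: they have to be found in the camera images.
- slab: White-grey marble slab, 90 (x) by 160 (y) by 15 mm high, fixed to the bench (in a different place each time). Origin: centre of its underside; its y axis is its long direction, z up. Its top is 15 mm above the bench.
- block: Plain dark wood mounting block, loose, 60 (x) by 130 (y, long) by 24 mm high, about 140 g. Origin: centre of its underside, z up. Grasp across the 60 mm width.
- die: Flat copper printing die with an engraved flower on its upper face, loose, 50 (x) by 90 (y, long) by 7 mm thick, about 200 g, lying flat on the bench, face up. Origin: centre of its underside, z up. Grasp across the 50 mm width.
- press_board: Pale plywood press board, loose, 60 (x) by 124 (y, long) by 14 mm thick, about 90 g, with a low wooden cleat across each end of its upper face (each 6 mm wide, 4 mm high, leaving 112 mm between them for the bars). Origin: centre of its underside, z up. Grasp across the 60 mm width.
- bar_a: One of two equal dark steel bars that lie side by side, loose, 16 (x) by 90 (y, long) by 16 mm high, about 170 g. Origin: centre of its underside, z up. bar_b lies beside it on its +x side, long faces parallel and within 1 mm of touching, so that both together are a 33 mm wide grasp.
- bar_b: The other steel bar, same size, mass and axes as bar_a, lying beside it.
- tin: Bystander: closed bare-metal ink tin, 60 mm across, 58 mm high, loose. Origin: centre of its underside.
- jar: Bystander: small amber jar with a dark lid and paper label, 52 mm across, 75 mm high, loose. Origin: centre of its underside.
- tin_lid: Bystander: round flat bare-metal tin lid lying on the bench, 72 mm across, 8 mm high, loose. Origin: centre of its underside.
There are look-alikes about, which are no part of the job. What is shaped like the bar_b but blue or red is not meant.

How it is judged:
On the way, in this order (a step that is already met when the one before it is completed fails the run):
1. the wood block lies centred and square on the slab, released (x of block in the frame of slab between -0.012 and 0.012 m and y of block in the frame of slab between -0.012 and 0.012 m and z of block in the frame of slab between 0.012 and 0.018 m and angle between the y axis of block and the y axis of slab, either way round below 0.15 rad and angle between block's own z axis and vertical below 0.06 rad and contact force between the fingers and block below 0.1 N and linear speed of block below 0.01 m/s), for 0.2 s.
2. the die lies centred and square on the block, released (x of block in the frame of slab between -0.012 and 0.012 m and y of block in the frame of slab between -0.012 and 0.012 m and z of block in the frame of slab between 0.012 and 0.018 m and angle between the y axis of block and the y axis of slab, either way round below 0.15 rad and angle between each of block, die's own z axis and vertical below 0.06 rad and x of die in the frame of block between -0.01 and 0.01 m and y of die in the frame of block between -0.01 and 0.01 m and z of die in the frame of block between 0.021 and 0.027 m and angle between the y axis of die and the y axis of block, either way round below 0.15 rad and contact force between the fingers and die below 0.1 N and linear speed of die below 0.01 m/s), for 0.2 s.
3. the press board lies centred and square on the die, released (x of block in the frame of slab between -0.012 and 0.012 m and y of block in the frame of slab between -0.012 and 0.012 m and z of block in the frame of slab between 0.012 and 0.018 m and angle between the y axis of block and the y axis of slab, either way round below 0.15 rad and angle between each of block, die, press_board's own z axis and vertical below 0.06 rad and x of die in the frame of block between -0.01 and 0.01 m and y of die in the frame of block between -0.01 and 0.01 m and z of die in the frame of block between 0.021 and 0.027 m and angle between the y axis of die and the y axis of block, either way round below 0.15 rad and x of press_board in the frame of die between -0.012 and 0.012 m and y of press_board in the frame of die between -0.012 and 0.012 m and z of press_board in the frame of die between 0.004 and 0.01 m and angle between the y axis of press_board and the y axis of die, either way round below 0.15 rad and contact force between the fingers and press_board below 0.1 N and linear speed of press_board below 0.01 m/s), for 0.2 s.
4. both bars are held off the bench together in one grasp (height (world z) of each of bar_a, bar_b above 0.03 m and contact force between the fingers and bar_a above 1 N and contact force between the fingers and bar_b above 1 N), for 0.2 s.
At the end, for the whole second after the job is handed in: Slab, block, die, press board, two bars side by side (centres within 21 mm), stacked in that order; each flat, within 12 mm of centre per axis on the one below (die 10 mm; bars 12 along, 22 across), square within 0.15 rad, heights within 3 mm; all released and at rest (all of step 3 and x of bar_a in the frame of press_board between -0.022 and 0.022 m and y of bar_a in the frame of press_board between -0.012 and 0.012 m and z of bar_a in the frame of press_board between 0.011 and 0.017 m and angle between the y axis of each of bar_a, bar_b and the y axis of press_board, either way round below 0.15 rad and angle between each of bar_a, bar_b's own z axis and vertical below 0.06 rad and x of bar_b in the frame of press_board between -0.022 and 0.022 m and y of bar_b in the frame of press_board between -0.012 and 0.012 m and z of bar_b in the frame of press_board between 0.011 and 0.017 m and horizontal distance between bar_a and bar_b below 0.021 m and contact force between the fingers and block below 0.1 N and linear speed of each of block, die, bar_a, bar_b below 0.01 m/s and contact force between the fingers and die below 0.1 N and contact force between the fingers and bar_a below 0.1 N and contact force between the fingers and bar_b below 0.1 N); the robot touches nothing.
It fails at once if the ink tin is shifted by more than 25 mm or upset (distance of tin from where it was at the start of the episode above 0.025 m or angle between tin's own z axis and vertical above 0.4 rad).
It fails at once if the jar is shifted by more than 25 mm or upset (distance of jar from where it was at the start of the episode above 0.025 m or angle between jar's own z axis and vertical above 0.4 rad).
It fails at once if the tin lid is shifted by more than 25 mm or upset (distance of tin_lid from where it was at the start of the episode above 0.025 m or angle between tin_lid's own z axis and vertical above 0.4 rad).
It also fails if it takes over 141 s, if anything falls off the work surface, if the arm or the gripper's body presses on something with over 40 N, if the wrist force passes 120 N, or if a joint passes its speed limit or range.

## Working session

There is one attempt and no reset: what is moved stays moved. The work goes in short steps, Python scripts to look and compute and a tool call to move; the robot and the scene stay as the last step left them, time stands still between calls to the robot, and variables do not carry over. Pictures are saved under pics/ and viewed, at most 14 in all, crops included, and the job is handed in when it is done.

Besides the shell and the picture viewer there is one more tool, called after ">>>" as name(argument=value, ...) on one line, values as JSON. drive_tool: Moves the arm, as the interface text tells. Its arguments: {"type":"object","properties":{"claw":{"type":"array","items":{"type":"number"}},"travel":{"type":"array","items":{"type":"array","items":{"type":"number"}}},"rot":{"type":"array","items":{"type":"array","items":{"type":"number"}}},"newtons":{"type":"number"}},"required":["claw","travel","rot"]}

```bash
mkdir -p pics
cat > h.py <<'E'
import numpy as np, cv2
from scipy.spatial.transform import Rotation as R
from cell import readout, imaging, job
def grab(n):
    f=imaging.grab_frame(n); np.savez(n+'.npz',**f); return f
def pts(f):
    h,w=f['range_z'].shape; fl=h/2/np.tan(np.radians(f['fov_y'])/2)
    u,v=np.meshgrid(np.arange(w),np.arange(h)); z=f['range_z']
    P=np.stack([(u-f['cx'])/fl*z,(v-f['cy'])/fl*z,z],-1)
    a=np.asarray(f['attitude']); M=a if a.shape==(3,3) else R.from_quat(a).as_matrix()
    return P@M.T+np.asarray(f['xyz'])
E
python3 - <<'E'
from h import *
for n in ['top','side']:
    f=grab(n); cv2.imwrite(f'pics/{n}0.png',cv2.resize(f['pixels'][...,::-1],(800,600),interpolation=cv2.INTER_CUBIC))
    print(n,f['xyz'],f['attitude'],f['fov_y'],f['cx'],f['cy'])
print(readout.observe())
E
```

```text
top [ 0.32968252 -0.01672925  0.82908128] [-0.64983388  0.75190976 -0.08318457  0.07367477] 55.92283333785319 254.03587274571748 194.3446053591154
side [ 0.32703918 -0.5939494   0.57378463] [ 0.90154344 -0.14692891  0.06431193 -0.40186478] 55.985556100747445 248.99618979989637 189.1515931498031
{'clock': 0.1, 'joint_positions': array([ 1.08257033e+00,  1.31109537e-01,  1.48917724e+00,  2.89985411e-05,
        1.52302263e+00, -8.54047868e-02]), 'joint_velocities': array([-0.00057577, -0.00190623, -0.00236795,  0.00135042,  0.00082436,
       -0.00061187]), 'tau': array([ 1.86417739e-03, -5.70946920e+01, -5.01946414e+01, -1.72937926e-04,
        7.94988504e-03, -6.29189185e-05]), 'tcp_pos': array([0.23494333, 0.55153855, 0.2303313 ]), 'orientation': array([ 2.00052235e-01,  9.79784857e-01, -8.19214157e-04, -2.56724393e-04]), 'wrist_force': array([ 0.27456384, -0.26681244,  0.42335073]), 'ft_torque': array([-0.00452337,  0.018345  , -0.00879017]), 'grip_force': 0.0, 'gripper_width': 0.08511255117602345}
```

View pics/top0.png

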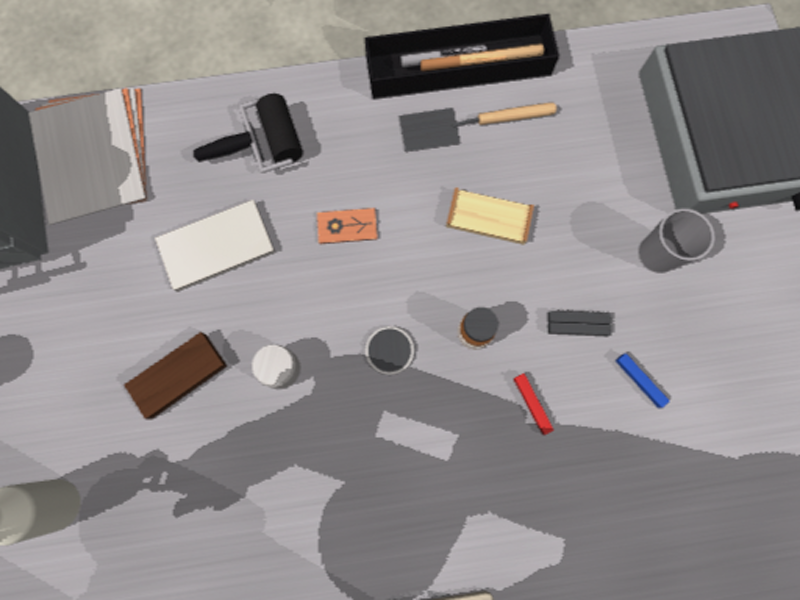

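View pics/side0.png

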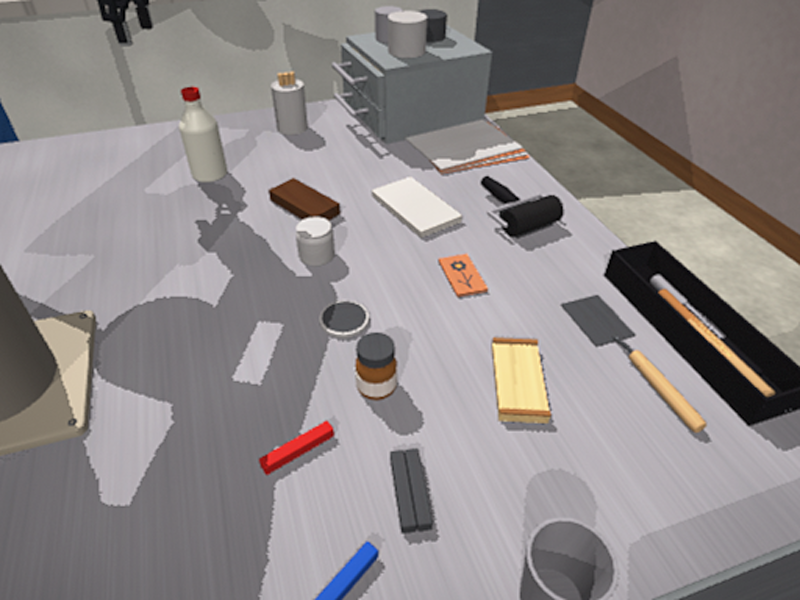

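The top view (800x600 scaling) shows the slab at (214,245), block (176,375), die (347,225), board (491,215), dark bar pair (580,323), tin (272,365), lid (389,349) and jar (479,327). Bar candidates are the red bar (533,403), the blue bar (642,380) and the dark pair (580,323). The dark pair fits, because it is two dark steel bars side by side. The side view shows the same layout, with the pair at (411,490).

```bash
cat >> h.py <<'E'
def rect(f,c,half,zlo,zhi):
    # c: centre in 800x600 picture; returns world xy centre, sizes, long-axis angle, median z
    P=pts(f); u,v=int(c[0]*.64),int(c[1]*.64); h=int(half*.64)
    Q=P[max(v-h,0):v+h,max(u-h,0):u+h]; m=(Q[...,2]>zlo)&(Q[...,2]<zhi)
    n,l,s,_=cv2.connectedComponentsWithStats(m.astype(np.uint8))
    k=1+np.argmax(s[1:,4]); q=Q[l==k]
    (cx,cy),(a,b),t=cv2.minAreaRect((q[:,:2]*1000).astype(np.float32))
    if a<b: a,b,t=b,a,t+90
    return dict(c=(round(cx,1),round(cy,1)),L=round(a,1),W=round(b,1),yaw=round(np.radians((t+90)%180-90),3),z=round(float(np.median(q[:,2]))*1000,1),n=len(q))
E
python3 - <<'E'
from h import *
f=dict(np.load('top.npz'))
for n,c,h,lo,hi in [('slab',(214,245),75,.009,.022),('block',(176,375),70,.016,.032),('die',(347,225),45,.004,.014),('board',(491,215),65,.009,.026),('bars',(580,323),48,.010,.025),('tin',(272,365),35,.05,.07),('lid',(389,349),35,.003,.015),('jar',(479,327),40,.065,.085)]:
    print(n,rect(f,c,h,lo,hi))
P=pts(f); print('bench z',[P[int(y*.64),int(x*.64),2].round(4) for x,y in [(320,300),(420,270),(700,330),(100,340)]])
c=f['pixels'][185:285,310:440,::-1]; cv2.imwrite('pics/bars.png',cv2.resize(c,None,fx=5,fy=5,interpolation=cv2.INTER_CUBIC))
E
```

```text
slab {'c': (645.6, 219.7), 'L': 160.5, 'W': 91.4, 'yaw': np.float64(-1.312), 'z': 14.0, 'n': 2454}
block {'c': (455.1, 288.6), 'L': 130.7, 'W': 61.0, 'yaw': np.float64(-1.083), 'z': 23.2, 'n': 1618}
die {'c': (649.0, 16.9), 'L': 89.9, 'W': 50.8, 'yaw': np.float64(1.501), 'z': 6.2, 'n': 688}
board {'c': (630.6, -202.8), 'L': 124.0, 'W': 61.6, 'yaw': np.float64(1.18), 'z': 13.2, 'n': 1253}
bars {'c': (445.9, -302.8), 'L': 89.9, 'W': 33.2, 'yaw': np.float64(1.382), 'z': 15.0, 'n': 564}
tin {'c': (443.1, 140.9), 'L': 54.1, 'W': 53.8, 'yaw': np.float64(1.429), 'z': 57.3, 'n': 519}
lid {'c': (447.5, -21.2), 'L': 70.4, 'W': 70.2, 'yaw': np.float64(0.643), 'z': 7.4, 'n': 764}
jar {'c': (455.7, -149.3), 'L': 45.4, 'W': 44.8, 'yaw': np.float64(-0.926), 'z': 74.1, 'n': 374}
bench z [np.float64(0.0021), np.float64(-0.0001), np.float64(0.0033), np.float64(0.0005)]
```

View pics/bars.png

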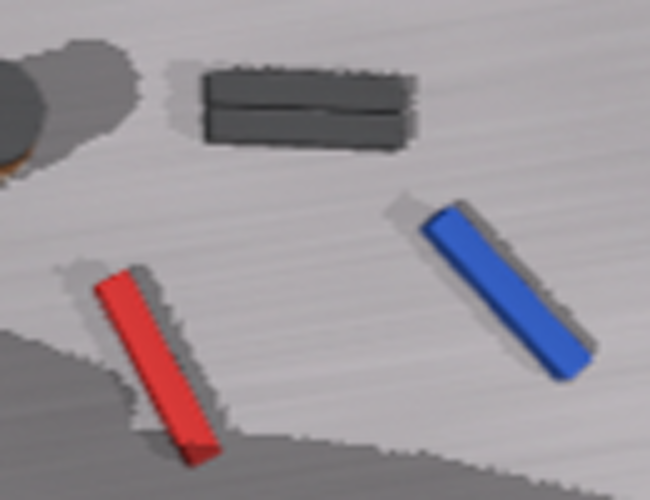

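The crop confirms it: the dark pair with one seam, at crop (305,108), is distinct from the red and blue bars. All measured sizes match the given ones to within about 1 mm, so I can start on the block.

```bash
cat >> h.py <<'E'
def go(x,y,z,yaw):
    # tool-frame travel (mm) and rotvec to a tool-down pose with tool x at world yaw
    s=readout.observe(); Rc=R.from_quat(s['orientation'])
    T=R.from_matrix(np.array([[np.cos(yaw),np.sin(yaw),0],[np.sin(yaw),-np.cos(yaw),0],[0,0,-1]]).T.copy().T)
    d=Rc.inv().apply(np.array([x,y,z])-s['tcp_pos']*1000)
    print('travel',d.round(1),'rot',(Rc.inv()*T).as_rotvec().round(3))
E
python3 -c "
from h import *
go(455,288.6,120,2.059)"
```

```text
travel [-305.5 -155.4  110.5] rot [-0.002  0.     0.68 ]
```

>>> drive_tool(claw=[72, 72, 72, 72, 72, 72, 72, 72, 72, 72, 72, 72, 72, 72, 72, 72], travel=[[-25, -13, 9], [-50, -26, 18], [-75, -39, 27], [-102, -52, 37], [-127, -65, 46], [-152, -78, 55], [-178, -91, 64], [-204, -104, 74], [-229, -117, 83], [-255, -130, 92], [-280, -142, 101], [-305.5, -155.4, 110.5], [-305.5, -155.4, 110.5], [-305.5, -155.4, 110.5], [-305.5, -155.4, 110.5], [-305.5, -155.4, 110.5]], rot=[[0, 0, 0.06], [0, 0, 0.12], [0, 0, 0.18], [0, 0, 0.24], [0, 0, 0.3], [0, 0, 0.36], [0, 0, 0.42], [0, 0, 0.48], [0, 0, 0.54], [0, 0, 0.6], [0, 0, 0.64], [-0.002, 0, 0.68], [-0.002, 0, 0.68], [-0.002, 0, 0.68], [-0.002, 0, 0.68], [-0.002, 0, 0.68]], newtons=40)

```text
clock: 1.43
tcp_pos: [0.4549, 0.2901, 0.1211]
orientation: [0.515, 0.857, 0.001, 0.0]
wrist_force: [-0.1, 0.4, 0.6]
gripper_width: 0.0722
grip_force: 0.0
```

```bash
python3 -c "
from h import *
go(455,288.6,0,2.059)"
```

```text
travel [ -1.5  -0.9 121.1] rot [ 0.002 -0.001  0.001]
```

>>> drive_tool(claw=[72, 72, 72, 72, 72, 72, 72, 58, 54, 54, 54, 54, 54, 54], travel=[[-1, -0.5, 20], [-1, -0.5, 40], [-1, -0.5, 60], [-1, -0.5, 80], [-1, -0.5, 100], [-1, -0.5, 120], [-1, -0.5, 120], [-1, -0.5, 120], [-1, -0.5, 120], [-1, -0.5, 120], [-1, -0.5, 120], [-1, -0.5, 120], [-1, -0.5, 120], [-1, -0.5, 120]], rot=[[0, 0, 0], [0, 0, 0], [0, 0, 0], [0, 0, 0], [0, 0, 0], [0, 0, 0], [0, 0, 0], [0, 0, 0], [0, 0, 0], [0, 0, 0], [0, 0, 0], [0, 0, 0], [0, 0, 0], [0, 0, 0]])

```text
clock: 2.6
tcp_pos: [0.4557, 0.2884, 0.0011]
orientation: [0.515, 0.857, 0.001, 0.0]
wrist_force: [-0.9, 1.1, -2.7]
gripper_width: 0.0592
grip_force: 45.8
```

```bash
python3 -c "
from h import *
f=grab('side'); cv2.imwrite('pics/g1.png',cv2.resize(f['pixels'][60:200,100:300,::-1],None,fx=4,fy=4,interpolation=cv2.INTER_CUBIC))"
```

```text
(no output)
```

View pics/g1.png

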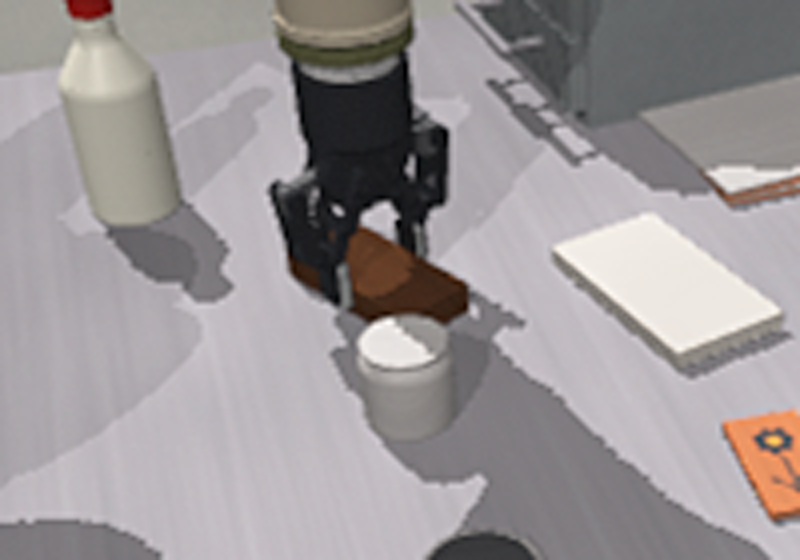

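The crop shows the fingers straddling the middle of the block, around (370,270), clear of the tin. I'll lift it now.

>>> drive_tool(claw=[54, 54, 54, 54, 54, 54, 54], travel=[[0, 0, -10], [0, 0, -30], [0, 0, -55], [0, 0, -80], [0, 0, -100], [0, 0, -100], [0, 0, -100]], rot=[[0, 0, 0], [0, 0, 0], [0, 0, 0], [0, 0, 0], [0, 0, 0], [0, 0, 0], [0, 0, 0]])

```text
clock: 3.23
tcp_pos: [0.4566, 0.2888, 0.1027]
orientation: [0.515, 0.857, 0.003, 0.001]
wrist_force: [0.3, -0.5, -2.0]
gripper_width: 0.0591
grip_force: 45.9
```

```bash
python3 -c "
from h import *
go(645.6,219.7,70,1.830)"
```

```text
travel [-149.6  134.4   33.3] rot [ 0.005 -0.001  0.229]
```

>>> drive_tool(claw=[54, 54, 54, 54, 54, 54, 54, 54, 54, 54, 54, 54, 54, 54], travel=[[-12, 11, 3], [-28, 25, 6], [-45, 40, 10], [-62, 56, 14], [-80, 72, 18], [-98, 88, 22], [-116, 104, 26], [-132, 119, 30], [-144, 129, 32], [-149.6, 134.4, 33], [-149.6, 134.4, 33], [-149.6, 134.4, 33], [-149.6, 134.4, 33], [-149.6, 134.4, 33]], rot=[[0, 0, 0.02], [0, 0, 0.045], [0, 0, 0.07], [0, 0, 0.095], [0, 0, 0.12], [0, 0, 0.145], [0, 0, 0.17], [0, 0, 0.195], [0, 0, 0.215], [0, 0, 0.229], [0, 0, 0.229], [0, 0, 0.229], [0, 0, 0.229], [0, 0, 0.229]])

```text
clock: 4.4
tcp_pos: [0.6433, 0.2197, 0.0678]
orientation: [0.609, 0.793, 0.001, -0.0]
wrist_force: [0.6, 0.4, -1.8]
gripper_width: 0.059
grip_force: 45.8
```

```bash
python3 -c "
from h import *
go(645.6,219.7,16,1.830)"
```

```text
travel [-0.7  2.2 51.8] rot [ 0.001 -0.001  0.001]
```

>>> drive_tool(claw=[54, 54, 54, 54, 54, 54, 54, 54, 54], travel=[[-0.7, 2.2, 10], [-0.7, 2.2, 22], [-0.7, 2.2, 34], [-0.7, 2.2, 43], [-0.7, 2.2, 48], [-0.7, 2.2, 50], [-0.7, 2.2, 51], [-0.7, 2.2, 51], [-0.7, 2.2, 51]], rot=[[0, 0, 0], [0, 0, 0], [0, 0, 0], [0, 0, 0], [0, 0, 0], [0, 0, 0], [0, 0, 0], [0, 0, 0], [0, 0, 0]])

```text
clock: 5.15
tcp_pos: [0.647, 0.2191, 0.0174]
orientation: [0.61, 0.792, 0.001, 0.0]
wrist_force: [-0.5, -0.5, -1.0]
gripper_width: 0.0587
grip_force: 45.8
```

>>> drive_tool(claw=[54, 54, 54, 54, 60, 64, 70, 74, 74, 74], travel=[[0, 0, 0.7], [0, 0, 1.4], [0, 0, 1.4], [0, 0, 1.4], [0, 0, 1.4], [0, 0, 1.4], [0, 0, 1.4], [0, 0, 1.4], [0, 0, 1.4], [0, 0, 1.4]], rot=[[0, 0, 0], [0, 0, 0], [0, 0, 0], [0, 0, 0], [0, 0, 0], [0, 0, 0], [0, 0, 0], [0, 0, 0], [0, 0, 0], [0, 0, 0]])

```text
clock: 5.98
tcp_pos: [0.6466, 0.2191, 0.0155]
orientation: [0.61, 0.793, 0.001, 0.0]
wrist_force: [-0.3, 0.9, -0.7]
gripper_width: 0.0741
grip_force: 0.0
```

>>> drive_tool(claw=[74, 74, 74, 74, 74, 74], travel=[[0, 0, -10], [0, 0, -30], [0, 0, -55], [0, 0, -80], [0, 0, -100], [0, 0, -100]], rot=[[0, 0, 0], [0, 0, 0], [0, 0, 0], [0, 0, 0], [0, 0, 0], [0, 0, 0]])

```text
clock: 6.48
tcp_pos: [0.6499, 0.2198, 0.123]
orientation: [0.61, 0.792, 0.005, 0.003]
wrist_force: [1.0, -0.3, 1.2]
gripper_width: 0.0739
grip_force: 0.0
```

```bash
python3 -c "
from h import *
go(649,16.9,70,1.501)"
```

```text
travel [-196.   -53.4   52.2] rot [ 0.011 -0.003  0.329]
```

>>> drive_tool(claw=[60, 60, 60, 60, 60, 60, 60, 60, 60, 60, 60, 60, 60, 60, 60], travel=[[-13, -3, 0], [-34, -9, 0], [-57, -15, 0], [-80, -22, 5], [-104, -28, 12], [-128, -35, 20], [-150, -41, 28], [-170, -46, 35], [-185, -50, 40], [-193, -52, 45], [-195, -53, 45], [-195, -53, 45], [-195, -53, 45], [-195, -53, 45], [-195, -53, 45]], rot=[[0, 0, 0.03], [0, 0, 0.06], [0, 0, 0.1], [0, 0, 0.14], [0, 0, 0.18], [0, 0, 0.22], [0, 0, 0.26], [0, 0, 0.29], [0, 0, 0.31], [0, 0, 0.329], [0, 0, 0.329], [0, 0, 0.329], [0, 0, 0.329], [0, 0, 0.329], [0, 0, 0.329]])

```text
clock: 7.73
tcp_pos: [0.6457, 0.018, 0.0709]
orientation: [0.731, 0.683, 0.001, 0.0]
wrist_force: [0.0, 0.9, -0.1]
gripper_width: 0.0602
grip_force: 0.0
```

```bash
python3 -c "
from h import *
go(649,16.9,-1,1.501)
print(rect(grab('top'),(214,245),75,.033,.047))"
```

```text
travel [-1.   3.2 71.9] rot [ 0.002 -0.002  0.001]
{'c': (628.5, 274.5), 'L': 60.4, 'W': 13.7, 'yaw': np.float64(0.187), 'z': 37.8, 'n': 120}
```

>>> drive_tool(claw=[60, 60, 60, 60, 60, 60, 60, 60], travel=[[-1, 3, 12], [-1, 3, 28], [-1, 3, 44], [-1, 3, 57], [-1, 3, 65], [-1, 3, 68], [-1, 3, 68], [-1, 3, 68]], rot=[[0, 0, 0], [0, 0, 0], [0, 0, 0], [0, 0, 0], [0, 0, 0], [0, 0, 0], [0, 0, 0], [0, 0, 0]])

```text
clock: 8.45
tcp_pos: [0.6486, 0.0158, 0.0026]
orientation: [0.731, 0.682, 0.001, 0.0]
wrist_force: [0.2, -0.1, 0.4]
gripper_width: 0.0597
grip_force: 0.0
```

>>> drive_tool(claw=[60, 60, 60, 55, 50, 45, 45, 45, 45], travel=[[0, 0, 2], [0, 0, 3.5], [0, 0, 3.5], [0, 0, 3.5], [0, 0, 3.5], [0, 0, 3.5], [0, 0, 3.5], [0, 0, 3.5], [0, 0, 3.5]], rot=[[0, 0, 0], [0, 0, 0], [0, 0, 0], [0, 0, 0], [0, 0, 0], [0, 0, 0], [0, 0, 0], [0, 0, 0], [0, 0, 0]])

```text
clock: 9.2
tcp_pos: [0.6494, 0.0157, -0.0]
orientation: [0.731, 0.682, 0.002, 0.001]
wrist_force: [1.5, -0.3, 6.1]
gripper_width: 0.0481
grip_force: 41.5
```

>>> drive_tool(claw=[45, 45, 45, 45, 45, 45, 45, 45, 45], travel=[[0, 0, -6], [0, 0, -18], [0, 0, -35], [0, 0, -55], [0, 0, -75], [0, 0, -90], [0, 0, -95], [0, 0, -95], [0, 0, -95]], rot=[[0, 0, 0], [0, 0, 0], [0, 0, 0], [0, 0, 0], [0, 0, 0], [0, 0, 0], [0, 0, 0], [0, 0, 0], [0, 0, 0]])

```text
clock: 9.95
tcp_pos: [0.6478, 0.0157, 0.0934]
orientation: [0.731, 0.682, 0.001, -0.0]
wrist_force: [0.2, 0.5, -2.6]
gripper_width: 0.0483
grip_force: 41.9
```

```bash
python3 -c "
from h import *
t=grab('top');f=grab('side')
cv2.imwrite('pics/g2.png',np.hstack([cv2.resize(x['pixels'][...,::-1],(400,300)) for x in (t,f)]))
P=pts(f);m=(P[...,2]>.033)&(P[...,2]<.047)&(abs(P[...,0]-.6456)<.09)&(abs(P[...,1]-.22)<.09)
(c,s,a)=cv2.minAreaRect((P[m][:,:2]*1000).astype(np.float32));print(c,s,a,m.sum(),np.median(P[m][:,2]))
go(645.6,219.7,95,1.83)"
```

```text
(642.8876953125, 217.08860778808594) (61.76642608642578, 132.8920440673828) 16.145954132080078 482 0.03960958668363779
travel [203.3 -15.6  -2.7] rot [-0.001 -0.002 -0.329]
```

View pics/g2.png

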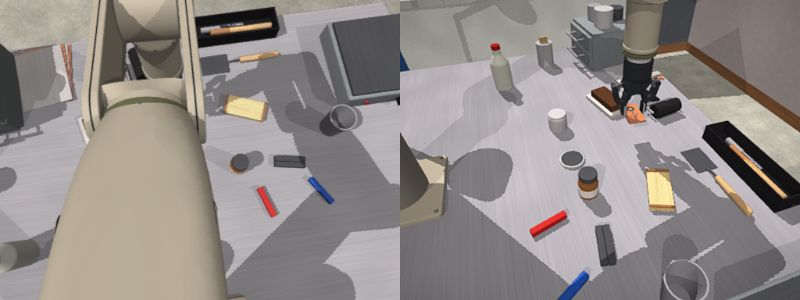

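The die hangs level in the gripper at (635,112) in the right half. The block sits on the slab at (605,98).

>>> drive_tool(claw=[45, 45, 45, 45, 45, 45, 45, 45, 45, 45, 45, 45, 45, 45, 45], travel=[[10, -1, 0], [28, -2, 0], [50, -4, 0], [74, -6, 0], [98, -8, 0], [122, -9, 0], [146, -11, 0], [168, -13, 0], [186, -14, 0], [198, -15, 0], [202, -16, 0], [202, -16, 0], [202, -16, 0], [202, -16, 0], [202, -16, 0]], rot=[[0, 0, -0.02], [0, 0, -0.05], [0, 0, -0.09], [0, 0, -0.13], [0, 0, -0.17], [0, 0, -0.21], [0, 0, -0.25], [0, 0, -0.28], [0, 0, -0.31], [0, 0, -0.325], [0, 0, -0.329], [0, 0, -0.329], [0, 0, -0.329], [0, 0, -0.329], [0, 0, -0.329]])

```text
clock: 11.3
tcp_pos: [0.6465, 0.2171, 0.094]
orientation: [0.611, 0.792, 0.001, 0.0]
wrist_force: [0.3, 0.5, -2.5]
gripper_width: 0.0484
grip_force: 41.9
```

```bash
python3 -c "
from h import *
go(646,218.2,39,1.83)"
```

```text
travel [ 1.1 -0.3 55. ] rot [ 0.001 -0.001 -0.002]
```

>>> drive_tool(claw=[45, 45, 45, 45, 45, 45, 45, 45, 45], travel=[[1, 0, 10], [1, 0, 22], [1, 0, 34], [1, 0, 44], [1, 0, 50], [1, 0, 53], [1, 0, 53.5], [1, 0, 53.5], [1, 0, 53.5]], rot=[[0, 0, 0], [0, 0, 0], [0, 0, 0], [0, 0, 0], [0, 0, 0], [0, 0, 0], [0, 0, 0], [0, 0, 0], [0, 0, 0]])

```text
clock: 12.05
tcp_pos: [0.6464, 0.2195, 0.0407]
orientation: [0.61, 0.793, 0.001, 0.0]
wrist_force: [1.3, -0.4, -1.7]
gripper_width: 0.0481
grip_force: 41.9
```

>>> drive_tool(claw=[45, 45, 45, 45], travel=[[0, 0, 0.7], [0, 0, 1.4], [0, 0, 1.4], [0, 0, 1.4]], rot=[[0, 0, 0], [0, 0, 0], [0, 0, 0], [0, 0, 0]])

```text
clock: 12.38
tcp_pos: [0.6462, 0.2194, 0.0392]
orientation: [0.61, 0.792, 0.001, 0.0]
wrist_force: [-0.0, 0.9, -1.6]
gripper_width: 0.0483
grip_force: 41.9
```

>>> drive_tool(claw=[45, 45, 45, 50, 54, 58, 62, 62, 62, 62], travel=[[0, 0, 0.8], [0, 0, 0.8], [0, 0, 0.8], [0, 0, 0.8], [0, 0, 0.8], [0, 0, 0.8], [0, 0, 0.8], [0, 0, 0.8], [0, 0, 0.8], [0, 0, 0.8]], rot=[[0, 0, 0], [0, 0, 0], [0, 0, 0], [0, 0, 0], [0, 0, 0], [0, 0, 0], [0, 0, 0], [0, 0, 0], [0, 0, 0], [0, 0, 0]])

```text
clock: 13.22
tcp_pos: [0.6462, 0.2194, 0.0383]
orientation: [0.61, 0.792, 0.001, 0.0]
wrist_force: [-0.4, 0.1, -0.5]
gripper_width: 0.0619
grip_force: 0.0
```

>>> drive_tool(claw=[64, 64, 64, 64, 64, 64, 64, 64], travel=[[0, 0, -6], [0, 0, -18], [0, 0, -36], [0, 0, -55], [0, 0, -70], [0, 0, -75], [0, 0, -75], [0, 0, -75]], rot=[[0, 0, 0], [0, 0, 0], [0, 0, 0], [0, 0, 0], [0, 0, 0], [0, 0, 0], [0, 0, 0], [0, 0, 0]])

```text
clock: 13.88
tcp_pos: [0.6462, 0.2193, 0.1135]
orientation: [0.61, 0.792, 0.001, 0.0]
wrist_force: [0.4, 0.7, -0.3]
gripper_width: 0.0639
grip_force: 0.0
```

```bash
python3 -c "
from h import *
go(630.6,-202.8,90,1.18)"
```

```text
travel [-404.  -123.2   22.8] rot [ 0.002 -0.002  0.65 ]
```

>>> drive_tool(claw=[72, 72, 72, 72, 72, 72, 72, 72, 72, 72, 72, 72, 72, 72, 72, 72, 72, 72, 72, 72], travel=[[-10, -3, 1], [-28, -8, 2], [-54, -16, 3], [-82, -25, 5], [-112, -34, 6], [-142, -43, 8], [-172, -52, 10], [-202, -62, 11], [-232, -71, 13], [-262, -80, 15], [-292, -89, 16], [-322, -98, 18], [-350, -107, 20], [-374, -114, 21], [-392, -120, 22], [-402, -123, 22], [-404, -123, 22], [-404, -123, 22], [-404, -123, 22], [-404, -123, 22]], rot=[[0, 0, 0.02], [0, 0, 0.05], [0, 0, 0.09], [0, 0, 0.135], [0, 0, 0.18], [0, 0, 0.225], [0, 0, 0.27], [0, 0, 0.315], [0, 0, 0.36], [0, 0, 0.41], [0, 0, 0.46], [0, 0, 0.51], [0, 0, 0.56], [0, 0, 0.6], [0, 0, 0.63], [0, 0, 0.65], [0, 0, 0.65], [0, 0, 0.65], [0, 0, 0.65], [0, 0, 0.65]])

```text
clock: 15.55
tcp_pos: [0.6307, -0.2013, 0.0905]
orientation: [0.831, 0.557, 0.001, -0.001]
wrist_force: [-0.5, 0.1, -0.9]
gripper_width: 0.0719
grip_force: 0.0
```

```bash
python3 -c "
from h import *
t=grab('top');f=grab('side');P=pts(t)
for n,(lo,hi) in dict(die=(.0425,.052),block=(.033,.0415)).items():
  m=(P[...,2]>lo)&(P[...,2]<hi)&(abs(P[...,0]-.6456)<.09)&(abs(P[...,1]-.22)<.09)
  print(n,cv2.minAreaRect((P[m][:,:2]*1000).astype(np.float32)),m.sum(),np.median(P[m][:,2]))
cv2.imwrite('pics/g3.png',np.hstack([cv2.resize(x['pixels'][...,::-1],(400,300)) for x in (t,f)]))
go(630.6,-202.8,1,1.18)"
```

```text
die ((642.32568359375, 220.57058715820312), (51.31755447387695, 89.93952941894531), 15.326438903808594) 817 0.045086533487179836
block ((643.5910034179688, 217.01661682128906), (62.20933151245117, 130.2921905517578), 14.694634437561035) 590 0.03795533975475923
travel [-1.5  0.2 89.8] rot [ 0.001 -0.002  0.002]
```

View pics/g3.png

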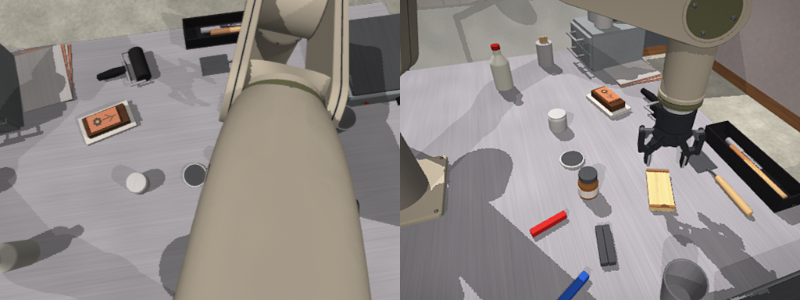

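The die is centred on the block on the slab at (106,121), with block and die offsets of about 3 mm each. The board lies under the gripper, and nothing nearby has been disturbed.

>>> drive_tool(claw=[72, 72, 72, 72, 72, 72, 72, 72, 72, 64, 58, 54, 54, 54, 54, 54], travel=[[-1, 0, 10], [-1, 0, 26], [-1, 0, 44], [-1, 0, 62], [-1, 0, 76], [-1, 0, 85], [-1, 0, 88], [-1, 0, 88], [-1, 0, 88], [-1, 0, 88], [-1, 0, 88], [-1, 0, 88], [-1, 0, 88], [-1, 0, 88], [-1, 0, 88], [-1, 0, 88]], rot=[[0, 0, 0], [0, 0, 0], [0, 0, 0], [0, 0, 0], [0, 0, 0], [0, 0, 0], [0, 0, 0], [0, 0, 0], [0, 0, 0], [0, 0, 0], [0, 0, 0], [0, 0, 0], [0, 0, 0], [0, 0, 0], [0, 0, 0], [0, 0, 0]])

```text
clock: 16.98
tcp_pos: [0.6316, -0.204, 0.0047]
orientation: [0.831, 0.556, 0.002, 0.001]
wrist_force: [-1.6, 0.7, 5.6]
gripper_width: 0.0582
grip_force: 42.4
```

>>> drive_tool(claw=[54, 54, 54, 54, 54, 54, 54, 54, 54, 54], travel=[[0, 0, -6], [0, 0, -18], [0, 0, -36], [0, 0, -55], [0, 0, -75], [0, 0, -95], [0, 0, -107], [0, 0, -110], [0, 0, -110], [0, 0, -110]], rot=[[0, 0, 0], [0, 0, 0], [0, 0, 0], [0, 0, 0], [0, 0, 0], [0, 0, 0], [0, 0, 0], [0, 0, 0], [0, 0, 0], [0, 0, 0]])

```text
clock: 17.82
tcp_pos: [0.6298, -0.2035, 0.1119]
orientation: [0.831, 0.556, 0.001, -0.001]
wrist_force: [-0.4, -0.8, -2.4]
gripper_width: 0.0581
grip_force: 43.3
```

```bash
python3 -c "
from h import *
go(646,219,110,1.83)"
```

```text
travel [ 396.8 -146.1    2.7] rot [ 0.    -0.002 -0.65 ]
```

>>> drive_tool(claw=[54, 54, 54, 54, 54, 54, 54, 54, 54, 54, 54, 54, 54, 54, 54, 54, 54, 54, 54, 54], travel=[[10, -4, 0], [28, -10, 0], [54, -20, 0], [82, -30, 0], [112, -41, 0], [142, -52, 0], [172, -63, 0], [202, -74, 0], [232, -85, 0], [262, -96, 0], [290, -107, 0], [318, -117, 0], [344, -127, 0], [366, -135, 0], [384, -141, 0], [394, -145, 0], [397, -146, 0], [397, -146, 0], [397, -146, 0], [397, -146, 0]], rot=[[0, 0, -0.02], [0, 0, -0.05], [0, 0, -0.09], [0, 0, -0.135], [0, 0, -0.18], [0, 0, -0.225], [0, 0, -0.27], [0, 0, -0.315], [0, 0, -0.36], [0, 0, -0.41], [0, 0, -0.46], [0, 0, -0.51], [0, 0, -0.56], [0, 0, -0.6], [0, 0, -0.63], [0, 0, -0.65], [0, 0, -0.65], [0, 0, -0.65], [0, 0, -0.65], [0, 0, -0.65]])

```text
clock: 19.48
tcp_pos: [0.6466, 0.2177, 0.1131]
orientation: [0.611, 0.792, 0.001, 0.0]
wrist_force: [-0.2, 0.1, -2.4]
gripper_width: 0.0588
grip_force: 43.3
```

```bash
python3 -c "
from h import *
go(646,219,51,1.83)"
```

```text
travel [ 1.4 -0.3 62.1] rot [ 0.001 -0.001 -0.002]
```

>>> drive_tool(claw=[54, 54, 54, 54, 54, 54, 54, 54, 54, 54], travel=[[1, 0, 10], [1, 0, 24], [1, 0, 38], [1, 0, 49], [1, 0, 56], [1, 0, 59], [1, 0, 60], [1, 0, 60], [1, 0, 60], [1, 0, 60]], rot=[[0, 0, 0], [0, 0, 0], [0, 0, 0], [0, 0, 0], [0, 0, 0], [0, 0, 0], [0, 0, 0], [0, 0, 0], [0, 0, 0], [0, 0, 0]])

```text
clock: 20.32
tcp_pos: [0.6471, 0.2203, 0.0544]
orientation: [0.61, 0.793, 0.002, 0.001]
wrist_force: [-0.2, 0.4, -1.1]
gripper_width: 0.0586
grip_force: 43.3
```

```bash
python3 -c "
from h import *
f=grab('side'); cv2.imwrite('pics/g4.png',cv2.resize(f['pixels'][70:190,190:350,::-1],None,fx=5,fy=5,interpolation=cv2.INTER_CUBIC))"
```

```text
(no output)
```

View pics/g4.png

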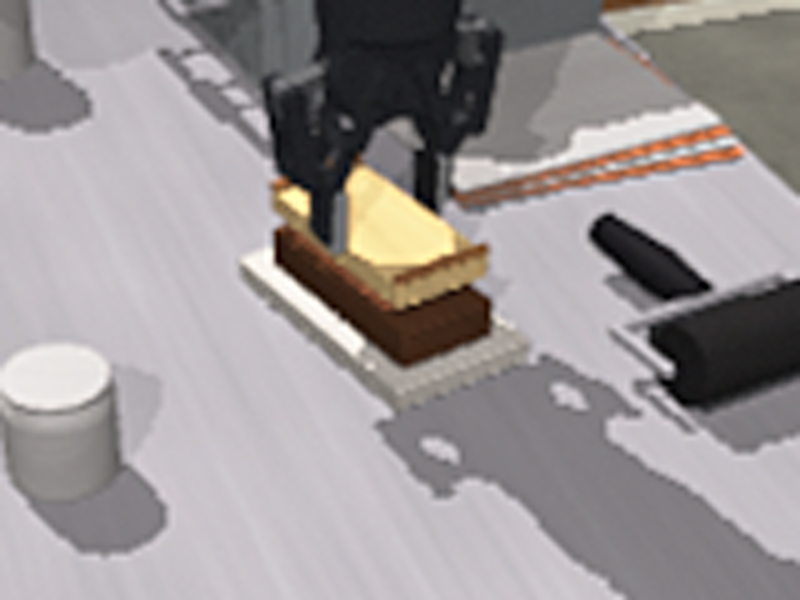

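The board hangs level about 4 mm above the die, aligned with the block (crop (380,240)). I'll lower it in small steps.

>>> drive_tool(claw=[54, 54, 54, 54, 54], travel=[[0, -0.5, 1], [0, -0.5, 2], [0, -0.5, 3], [0, -0.5, 3], [0, -0.5, 3]], rot=[[0, 0, 0], [0, 0, 0], [0, 0, 0], [0, 0, 0], [0, 0, 0]])

```text
clock: 20.78
tcp_pos: [0.646, 0.2199, 0.0507]
orientation: [0.61, 0.793, 0.001, 0.0]
wrist_force: [-1.9, 0.1, 3.6]
gripper_width: 0.0583
grip_force: 43.7
```

>>> drive_tool(claw=[54, 54, 54, 54], travel=[[0, 0, 0.7], [0, 0, 1.2], [0, 0, 1.2], [0, 0, 1.2]], rot=[[0, 0, 0], [0, 0, 0], [0, 0, 0], [0, 0, 0]])

```text
clock: 21.12
tcp_pos: [0.6461, 0.22, 0.0507]
orientation: [0.61, 0.793, 0.001, 0.0]
wrist_force: [-5.7, -2.2, 10.5]
gripper_width: 0.0586
grip_force: 44.6
```

Contact at z 50.7 mm, as predicted. I'll ease off slightly and release.

>>> drive_tool(claw=[54, 54, 60, 64, 68, 72, 72, 72, 72], travel=[[0, 0, -1], [0, 0, -1], [0, 0, -1], [0, 0, -1], [0, 0, -1], [0, 0, -1], [0, 0, -1], [0, 0, -1], [0, 0, -1]], rot=[[0, 0, 0], [0, 0, 0], [0, 0, 0], [0, 0, 0], [0, 0, 0], [0, 0, 0], [0, 0, 0], [0, 0, 0], [0, 0, 0]])

```text
clock: 21.87
tcp_pos: [0.6459, 0.2199, 0.05]
orientation: [0.61, 0.792, 0.001, 0.0]
wrist_force: [-0.2, 0.8, -0.3]
gripper_width: 0.0722
grip_force: 0.0
```

>>> drive_tool(claw=[74, 74, 74, 74, 74, 74, 74, 74], travel=[[0, 0, -6], [0, 0, -18], [0, 0, -36], [0, 0, -55], [0, 0, -72], [0, 0, -80], [0, 0, -80], [0, 0, -80]], rot=[[0, 0, 0], [0, 0, 0], [0, 0, 0], [0, 0, 0], [0, 0, 0], [0, 0, 0], [0, 0, 0], [0, 0, 0]])

```text
clock: 22.53
tcp_pos: [0.6463, 0.2199, 0.131]
orientation: [0.61, 0.792, 0.002, 0.001]
wrist_force: [0.1, 0.3, 0.3]
gripper_width: 0.0744
grip_force: 0.0
```

```bash
python3 -c "
from h import *
go(446,-302.8,130,1.382)"
```

```text
travel [-454.  -327.5   -0.5] rot [ 0.003 -0.002  0.448]
```

>>> drive_tool(claw=[60, 60, 60, 60, 60, 60, 60, 60, 60, 60, 60, 60, 60, 60, 60, 60, 60, 60, 60, 60], travel=[[-9, -6.5, 0], [-25, -18, 0], [-48, -35, 0], [-75, -54, 0], [-103, -74, 0], [-131, -94, 0], [-159, -115, 0], [-187, -135, 0], [-215, -155, 0], [-243, -175, 0], [-271, -195, 0], [-299, -216, 0], [-327, -236, 0], [-355, -256, 0], [-382, -276, 0], [-408, -294, 0], [-430, -310, 0], [-445, -321, 0], [-452, -326, 0], [-454, -327.5, 0]], rot=[[0, 0, 0.01], [0, 0, 0.025], [0, 0, 0.045], [0, 0, 0.07], [0, 0, 0.1], [0, 0, 0.13], [0, 0, 0.155], [0, 0, 0.185], [0, 0, 0.21], [0, 0, 0.24], [0, 0, 0.27], [0, 0, 0.295], [0, 0, 0.325], [0, 0, 0.35], [0, 0, 0.375], [0, 0, 0.4], [0, 0, 0.425], [0, 0, 0.44], [0, 0, 0.448], [0, 0, 0.448]])

```text
clock: 24.2
tcp_pos: [0.4438, -0.3038, 0.1278]
orientation: [0.772, 0.636, 0.001, -0.001]
wrist_force: [0.3, 0.6, 0.1]
gripper_width: 0.0599
grip_force: 0.0
```

>>> drive_tool(claw=[60, 60, 60, 60], travel=[[0, 0, 20], [0, 0, 40], [0, 0, 40], [0, 0, 40]], rot=[[0, 0, 0], [0, 0, 0], [0, 0, 0], [0, 0, 0]])

```text
clock: 24.53
tcp_pos: [0.4446, -0.3009, 0.0875]
orientation: [0.77, 0.638, 0.001, -0.002]
wrist_force: [-0.3, 0.9, 0.8]
gripper_width: 0.06
grip_force: 0.0
```

```bash
python3 -c "
from h import *
t=grab('top');f=grab('side');P=pts(t)
for n,(lo,hi) in dict(board=(.053,.068),block=(.033,.0415)).items():
  m=(P[...,2]>lo)&(P[...,2]<hi)&(abs(P[...,0]-.6456)<.09)&(abs(P[...,1]-.22)<.09)
  print(n,cv2.minAreaRect((P[m][:,:2]*1000).astype(np.float32)),m.sum(),np.median(P[m][:,2]))
cv2.imwrite('pics/g5.png',np.hstack([cv2.resize(x['pixels'][...,::-1],(400,300)) for x in (t,f)]))
go(446,-302.8,2,1.382)"
```

```text
board ((640.2942504882812, 221.09104919433594), (66.46980285644531, 124.62311553955078), 14.577925682067871) 1468 0.05925199528896463
block ((624.2335205078125, 200.693115234375), (55.69545364379883, 140.24473571777344), 39.445499420166016) 209 0.037493888426928024
travel [-0.6 -0.2 87.9] rot [ 0.001 -0.002  0.001]
```

View pics/g5.png

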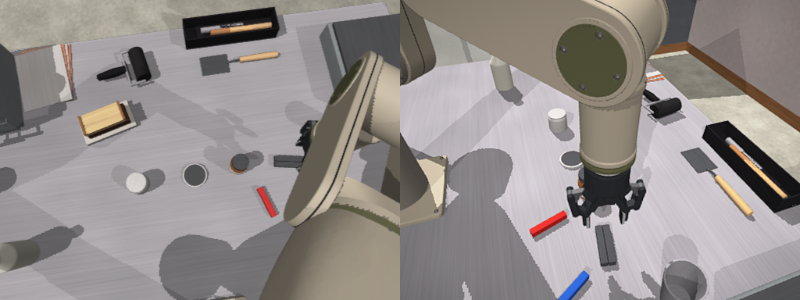

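The board lies on the stack at (104,120) in the left half, top z about 59 mm. The jar at (238,162) and lid at (194,174) haven't moved, and the gripper is over the bars. I'll grasp both bars.

>>> drive_tool(claw=[55, 55, 55, 55, 55, 55, 55, 55, 46, 38, 28, 26, 26, 26, 26, 26], travel=[[-0.6, 0, 10], [-0.6, 0, 26], [-0.6, 0, 44], [-0.6, 0, 62], [-0.6, 0, 75], [-0.6, 0, 82], [-0.6, 0, 84], [-0.6, 0, 84], [-0.6, 0, 84], [-0.6, 0, 84], [-0.6, 0, 84], [-0.6, 0, 84], [-0.6, 0, 84], [-0.6, 0, 84], [-0.6, 0, 84], [-0.6, 0, 84]], rot=[[0, 0, 0], [0, 0, 0], [0, 0, 0], [0, 0, 0], [0, 0, 0], [0, 0, 0], [0, 0, 0], [0, 0, 0], [0, 0, 0], [0, 0, 0], [0, 0, 0], [0, 0, 0], [0, 0, 0], [0, 0, 0], [0, 0, 0], [0, 0, 0]], newtons=60)

```text
clock: 25.97
tcp_pos: [0.4467, -0.3042, 0.0068]
orientation: [0.771, 0.637, 0.001, 0.001]
wrist_force: [-0.8, 0.2, 4.8]
gripper_width: 0.0302
grip_force: 60.2
```

>>> drive_tool(claw=[26, 26, 26, 26, 26, 26, 26, 26, 26, 26, 26], travel=[[0, 0, -5], [0, 0, -14], [0, 0, -28], [0, 0, -45], [0, 0, -65], [0, 0, -85], [0, 0, -105], [0, 0, -122], [0, 0, -130], [0, 0, -130], [0, 0, -130]], rot=[[0, 0, 0], [0, 0, 0], [0, 0, 0], [0, 0, 0], [0, 0, 0], [0, 0, 0], [0, 0, 0], [0, 0, 0], [0, 0, 0], [0, 0, 0], [0, 0, 0]])

```text
clock: 26.88
tcp_pos: [0.4454, -0.3035, 0.1351]
orientation: [0.771, 0.637, 0.001, 0.0]
wrist_force: [0.4, 0.8, -3.5]
gripper_width: 0.0301
grip_force: 60.0
```

```bash
python3 -c "
from h import *
f=grab('side')
cv2.imwrite('pics/g6.png',cv2.resize(f['pixels'][180:350,180:360,::-1],(635,600),interpolation=cv2.INTER_CUBIC))
go(646,219.8,135,1.83)"
```

```text
travel [5.514e+02 9.930e+01 4.000e-01] rot [ 0.    -0.002 -0.448]
```

View pics/g6.png

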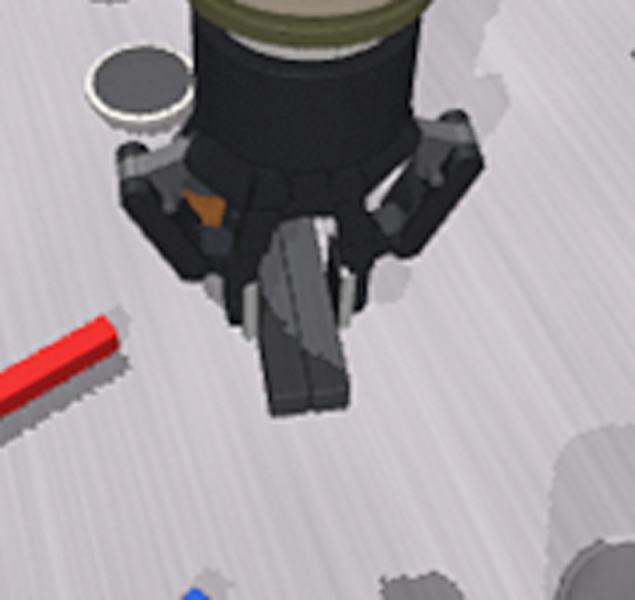

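Both bars are held side by side and level (crop (305,330)). Next is the carry to the stack.

>>> drive_tool(claw=[26, 26, 26, 26, 26, 26, 26, 26, 26, 26, 26, 26, 26, 26, 26, 26, 26, 26, 26, 26], travel=[[9, 2, 0], [26, 5, 0], [50, 9, 0], [78, 14, 0], [108, 19, 0], [140, 25, 0], [172, 31, 0], [204, 37, 0], [236, 42, 0], [268, 48, 0], [300, 54, 0], [332, 60, 0], [364, 65, 0], [396, 71, 0], [428, 77, 0], [460, 83, 0], [490, 88, 0], [517, 93, 0], [538, 97, 0], [548, 99, 0]], rot=[[0, 0, -0.01], [0, 0, -0.02], [0, 0, -0.04], [0, 0, -0.065], [0, 0, -0.09], [0, 0, -0.115], [0, 0, -0.14], [0, 0, -0.165], [0, 0, -0.19], [0, 0, -0.215], [0, 0, -0.24], [0, 0, -0.265], [0, 0, -0.29], [0, 0, -0.32], [0, 0, -0.35], [0, 0, -0.38], [0, 0, -0.405], [0, 0, -0.425], [0, 0, -0.44], [0, 0, -0.448]])

```text
clock: 28.6
tcp_pos: [0.6446, 0.2196, 0.134]
orientation: [0.608, 0.794, 0.0, -0.001]
wrist_force: [0.2, -0.3, -3.5]
gripper_width: 0.0305
grip_force: 60.1
```

>>> drive_tool(claw=[26, 26, 26, 26, 26, 26], travel=[[2, 0, 10], [2, 0, 25], [2, 0, 35], [2, 0, 40], [2, 0, 40], [2, 0, 40]], rot=[[0, 0, 0], [0, 0, 0], [0, 0, 0], [0, 0, 0], [0, 0, 0], [0, 0, 0]])

```text
clock: 29.1
tcp_pos: [0.6445, 0.2169, 0.0952]
orientation: [0.61, 0.792, 0.0, -0.0]
wrist_force: [-0.1, -0.0, -2.6]
gripper_width: 0.0297
grip_force: 60.1
```

```bash
python3 -c "
from h import *
go(645.5,220,68,1.83)"
```

```text
travel [ 2.8  1.8 27.2] rot [-0.    -0.001 -0.002]
```

>>> drive_tool(claw=[26, 26, 26, 26, 26, 26, 26], travel=[[2.5, 1.5, 8], [2.5, 1.5, 16], [2.5, 1.5, 22], [2.5, 1.5, 25], [2.5, 1.5, 26], [2.5, 1.5, 26], [2.5, 1.5, 26]], rot=[[0, 0, 0], [0, 0, 0], [0, 0, 0], [0, 0, 0], [0, 0, 0], [0, 0, 0], [0, 0, 0]])

```text
clock: 29.68
tcp_pos: [0.6461, 0.221, 0.0703]
orientation: [0.61, 0.793, 0.001, 0.0]
wrist_force: [0.2, -0.5, -3.7]
gripper_width: 0.0299
grip_force: 60.1
```

>>> drive_tool(claw=[26, 26, 26, 26], travel=[[0, 0, 1], [0, 0, 1.5], [0, 0, 1.5], [0, 0, 1.5]], rot=[[0, 0, 0], [0, 0, 0], [0, 0, 0], [0, 0, 0]])

```text
clock: 30.02
tcp_pos: [0.646, 0.221, 0.0688]
orientation: [0.61, 0.793, 0.001, 0.0]
wrist_force: [-0.5, 0.3, -3.9]
gripper_width: 0.0304
grip_force: 60.1
```

>>> drive_tool(claw=[26, 26, 26, 26], travel=[[0, 0, 1], [0, 0, 1.7], [0, 0, 1.7], [0, 0, 1.7]], rot=[[0, 0, 0], [0, 0, 0], [0, 0, 0], [0, 0, 0]])

```text
clock: 30.35
tcp_pos: [0.646, 0.2209, 0.067]
orientation: [0.61, 0.793, 0.001, 0.0]
wrist_force: [0.3, -0.8, -2.9]
gripper_width: 0.03
grip_force: 60.1
```

>>> drive_tool(claw=[26, 26, 26, 26], travel=[[0, 0, 0.6], [0, 0, 0.6], [0, 0, 0.6], [0, 0, 0.6]], rot=[[0, 0, 0], [0, 0, 0], [0, 0, 0], [0, 0, 0]])

```text
clock: 30.68
tcp_pos: [0.646, 0.2209, 0.0669]
orientation: [0.61, 0.793, 0.001, 0.0]
wrist_force: [-3.7, -1.6, 3.6]
gripper_width: 0.0299
grip_force: 61.1
```

Contact made. I'll release gently and retreat.

>>> drive_tool(claw=[32, 34, 36, 39, 43, 48, 52, 52, 52], travel=[[0, 0, 0], [0, 0, 0], [0, 0, 0], [0, 0, 0], [0, 0, 0], [0, 0, 0], [0, 0, 0], [0, 0, 0], [0, 0, 0]], rot=[[0, 0, 0], [0, 0, 0], [0, 0, 0], [0, 0, 0], [0, 0, 0], [0, 0, 0], [0, 0, 0], [0, 0, 0], [0, 0, 0]])

```text
clock: 31.43
tcp_pos: [0.646, 0.2209, 0.0663]
orientation: [0.61, 0.792, 0.001, 0.0]
wrist_force: [-0.1, 0.4, -0.1]
gripper_width: 0.0521
grip_force: 0.0
```

>>> drive_tool(claw=[52, 52, 52, 52, 52, 52, 52, 52, 52, 52, 52, 52, 52, 52, 52, 52, 52, 52, 52, 52], travel=[[0, 0, -5], [0, 0, -15], [0, 0, -30], [0, 0, -48], [0, 0, -66], [0, 0, -80], [0, 0, -90], [-15, 0, -90], [-40, 0, -90], [-70, 0, -90], [-100, 0, -90], [-130, 0, -90], [-160, 0, -90], [-190, 0, -90], [-220, 0, -90], [-250, 0, -90], [-275, 0, -90], [-290, 0, -90], [-300, 0, -90], [-300, 0, -90]], rot=[[0, 0, 0], [0, 0, 0], [0, 0, 0], [0, 0, 0], [0, 0, 0], [0, 0, 0], [0, 0, 0], [0, 0, 0], [0, 0, 0], [0, 0, 0], [0, 0, 0], [0, 0, 0], [0, 0, 0], [0, 0, 0], [0, 0, 0], [0, 0, 0], [0, 0, 0], [0, 0, 0], [0, 0, 0], [0, 0, 0]])

```text
clock: 33.1
tcp_pos: [0.7226, -0.0715, 0.1554]
orientation: [0.611, 0.792, 0.001, -0.0]
wrist_force: [-0.7, 0.3, -0.7]
gripper_width: 0.052
grip_force: 0.0
```

>>> drive_tool(claw=[52, 52, 52, 52, 52, 52], travel=[[0, 0, 0], [0, 0, 0], [0, 0, 0], [0, 0, 0], [0, 0, 0], [0, 0, 0]], rot=[[0, 0, 0], [0, 0, 0], [0, 0, 0], [0, 0, 0], [0, 0, 0], [0, 0, 0]])

```text
clock: 33.6
tcp_pos: [0.7227, -0.0684, 0.1562]
orientation: [0.61, 0.793, 0.001, 0.0]
wrist_force: [-0.6, 0.9, -0.4]
gripper_width: 0.0523
grip_force: 0.0
```

```bash
python3 -c "
from h import *
t=grab('top');P=pts(t)
for n,(lo,hi) in dict(bars=(.070,.085),board=(.055,.067)).items():
  m=(P[...,2]>lo)&(P[...,2]<hi)&(abs(P[...,0]-.6456)<.09)&(abs(P[...,1]-.22)<.09)
  print(n,cv2.minAreaRect((P[m][:,:2]*1000).astype(np.float32)),m.sum(),np.median(P[m][:,2]))
cv2.imwrite('pics/g7.png',cv2.resize(t['pixels'][110:280,80:310,::-1],(800,591),interpolation=cv2.INTER_CUBIC))"
```

```text
bars ((642.098876953125, 221.73658752441406), (33.41764450073242, 89.8972396850586), 15.483733177185059) 561 0.07489974142253142
board ((642.0310668945312, 222.6104736328125), (61.485416412353516, 121.95957946777344), 15.269091606140137) 564 0.05952893452587987
```

View pics/g7.png

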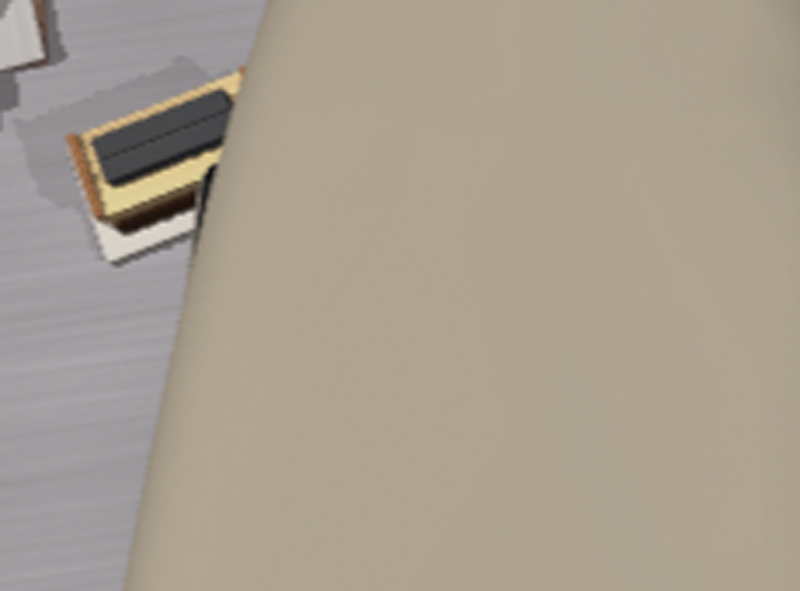

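The bars lie as a pair at (165,138) in the middle of the board, centred within 1 mm and square. The stack heights match, so I'm handing in.

```bash
python3 -c "
from cell import job; print(job.finish_job())"
```

```text
the job is handed in; nothing more can be done
None
```

The stack is built and handed in: block, die, press board and the pair of bars sit on the slab in order, each within about 4 mm of centre and square by my camera measurements; no verdict came back from the judging.

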